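# Dock the sample cartridges and charge them with air

### The job

Load every white sample cartridge on the bench into the docking station's drawer, each standing flat in a lane of its own, shut the drawer fully, and turn the pressure knob on the station's top until the black pointer stands on the T-shaped mark. Only after all that, push the air valve's lever fully over, away from the robot, hold it there for two seconds, and let it spring back upright. Never work the lever while the drawer is open, and leave the tip box and the beaker beside the valve where they are.

Things in the scene. Friction and masses are not known exactly. Their poses are not given: they have to be found in the camera images.
- cart0_mid (a point): white sample cartridge: flat base 76 (own x) x 50 (own y) x 20 high with two amber windows, and on its middle an upright grip fin 12 thick (own x) x 30 wide (own y) that rises to 56 above the underside; about 0.12 kg, stands on its base. This point is at its middle, 28 above the underside; z up. May be absent (None)
- cart1_mid (a point): white sample cartridge: flat base 76 (own x) x 50 (own y) x 20 high with two amber windows, and on its middle an upright grip fin 12 thick (own x) x 30 wide (own y) that rises to 56 above the underside; about 0.12 kg, stands on its base. This point is at its middle, 28 above the underside; z up. May be absent (None)
- cart2_mid (a point): white sample cartridge: flat base 76 (own x) x 50 (own y) x 20 high with two amber windows, and on its middle an upright grip fin 12 thick (own x) x 30 wide (own y) that rises to 56 above the underside; about 0.12 kg, stands on its base. This point is at its middle, 28 above the underside; z up. May be absent (None)
- cart3_mid (a point): white sample cartridge: flat base 76 (own x) x 50 (own y) x 20 high with two amber windows, and on its middle an upright grip fin 12 thick (own x) x 30 wide (own y) that rises to 56 above the underside; about 0.12 kg, stands on its base. This point is at its middle, 28 above the underside; z up. May be absent (None)
- dock: docking station, a white box 290 wide (y), 230 deep (x), 100 high, fixed, on the left or right of the bench. Origin under the middle of its front face (the face towards the robot); x points into the box, y to its left, z up. Its front is closed by the drawer; its flat top carries the knob (45 behind the front edge, centred) and behind it the white scale
- drawer (a joint): the dock's drawer: 0 = fully shut, 0.125 m = fully open (it slides out along the dock's -x); friction about 2 N, stays where it is left. Starts nearly fully open
- drawer_in (a point): centre of the top face of the drawer's tray floor, 12 above the dock's underside; axes as the dock's. The tray has four lanes side by side along y, each 92 long (x) by 58 wide (y), lane centres at y = -93, -31, +31, +93 from this point; dividers between them rise 14 above the floor, outer walls 26; the front panel rises to 94 above the bench
- drawer_handle (a point): middle of the drawer's handle, a level steel bar 100 long (along y), about 12 thick, 35 in front of the drawer's front panel, its centre 78 above the bench; it moves with the drawer
- knob_grip (a point): black pressure knob on the dock's top: on its vertical axis, at gripping height, 37 above the dock's top. The knob is an upright bar 56 long (this point's x) x 14 thick (this point's y), its top 9 above this point, on a disc 60 across whose top is 23 below this point. It turns with light friction, about 4 rad either way from its middle position; this point's axes turn with it
- knob (a joint): knob angle in rad, growing clockwise seen from above; starts near 0. Turning it moves the pointer 12 mm per rad: clockwise moves the pointer along the dock's -y (to the right seen from the robot)
- pointer_tip (a point): tip of the black pointer bar (24 long, 4 wide) that slides along y on the white scale, driven by the knob; the tip points along the dock's +x. Axes as the dock's
- index_tip (a point): tip of the mark: a dark steel T-shaped index fixed on the far edge of the scale, its 5 wide stem pointing at the pointer (along -x). Axes as the dock's. The pointer is on the mark when the two tips have the same y in the dock's axes. (The round rivet on the other half of the scale is not the mark.)
- valve: air valve, a fixed aluminium block 90 (x) x 70 (y) x 46 high on the grey mat, with an upright lever. Origin under its middle; x points away from the robot
- lever (a joint): lever of the valve: 0 = upright, centred by a spring of 1 Nm/rad; +0.5 rad = fully over away from the robot (valve's +x), -0.5 = fully towards the robot. It springs back when let go
- lever_ball (a point): centre of the black ball, 32 across, at the lever's end, 95 above the lever's pivot, which lies 50 above the valve's underside; the lever's stem is 12 thick
- tipbox: bystander: box of pipette tips 77 x 112 x 63 high; origin under its centre
- beaker: bystander: glass beaker 60 across, 70 high; origin under its centre
Mind the look-alikes: they are no part of the job. Leave any brown look-alike of the part that bears cart1_mid alone.

How it is judged:
By the outcome, as a careful person would: the job done as asked, in the order asked, and still so for the second after the job is handed in, with the robot touching nothing.
Of cart0, cart1, cart2, cart3 only 2 to 4 are there at a start; the rules pass over those that are not, and their reading is None.
At some moment in a run one of cart0, cart1, cart2, cart3 may be knocked a few centimetres aside while the robot is not near it.
Once in a run the grip may slacken for a moment while it holds something.
It also fails if it takes over 210 s, if anything falls off the work surface, if the arm or the gripper's body presses on something with over 40 N, if the wrist force passes 120 N, or if a joint passes its speed limit or range.

### The arm

A 6-joint arm with a two-finger parallel gripper is mounted at the origin on the work surface. World frame = base frame: x ahead of the robot, y to its left, z up, the work surface at z = 0. Lengths are in m, angles in rad, forces in N, time in s.
With the tool pointing down it reaches from about 0.3 to 0.875 m from the base axis. Payload 6.4 kg.
Tool frame: the origin (TCP) lies where the fingers leave the gripper's body, on its centre line; the fingertips stand 73 mm ahead of it and the grasp point (between the pads) lies 54 mm ahead of it; z points along the fingers, y is the line along which they close (so a half turn about z gives the same grasp; the last joint's range is limited). The gripper opens to 85 mm and grips with 20 to 120 N. Pads are 22 mm wide; open, the fingers measure 114 mm over their backs; the gripper's body (76 mm by 85 mm) begins 54 mm behind the grasp point. The pads swing forward as they close: fully open they stand 13 mm farther back than shut.
Start: joints at [-1.375, 0.181, 1.607, -0, 1.354, -0.206], TCP at [0.225, -0.529, 0.304] pointing down, gripper open.
Joint ranges: [-2.99, 2.99], [-0.89, 2.07], [0.3, 2.58], [-1.14, 4.28], [0, 2.63], [-3.12, 3.12]. Speed limits (rad/s): [2.57, 2.57, 3.01, 3.14, 3.14, 3.14].

### API

Orientations are given as a unit quaternion [w, x, y, z].
In Python, from bench import ctrl gives the robot as it stands.
- The arm moves only by the tool carry_out, never from a script. Its argument "steps" is one flat list of numbers, 7 for each row, row after row: the shift along the tool's x, y, z in m, then the turn, a rotation vector about the tool's x, y, z in rad, then the opening, from 0 (shut) to 1 (fully open). In form: [dx, dy, dz, wx, wy, wz, claw, dx, dy, dz, wx, wy, wz, claw, ...]. A call has 1 to 20 rows; each row is the pose to reach, as a shift and turn from the pose commanded when the call began, along the tool's axes at that moment; what a row does not reach only later rows make up. A row lasts 1/10 s, in which the tool goes at most 50 mm and 8.59 degrees, less where a joint would pass 70% of its speed; a pose out of reach is approached as far as the arm can. A call with a gripper value outside its range is refused whole. The fingers move at their own pace and stop on an object; the grip force is fixed at half the most. Time passes only in rows, so rows that repeat a pose let the fingers close. It gives the time, the measured TCP pose, the force, the opening and the grip force at its end, in the units of the state.
- ctrl.get_obs(): the state, without advancing time (a new reading comes with each control period).
- ctrl.camera(name): name is "side" or "top" or "wrist"; returns the picture (420x560x3 uint8, red, green, blue); there is no depth.
- ctrl.camera_params(name): a dict with "vertical_fov" (degrees; the focal length in pixels is half the picture's height over the tangent of half this angle, whatever the lens; pixels are square), "cx", "cy" (the principal point, pixels), "cam_to_world" (4x4, takes a point from camera to world coordinates); the wrist camera has in their place "hand_eye" (4x4, takes a point from camera to tool coordinates, whose origin is the TCP and whose axes are the flange's). Camera axes: x right, y down, z forward; pixel columns grow to the right and rows downward; lengths in m; the calibration is good to about 2 mm. The wrist camera is an equidistant fisheye: a pixel r from the principal point sees the ray r / f radians off the axis. A picture is of the moment at which its call begins: read the wrist's pose just before it. camera_params takes no time and is no camera call.
- ctrl.hand_in(): hands the job in; it is judged then, once.
The state is a dict: "time_s": time; "q": joint angles; "dq": joint speeds; "joint_efforts": joint torques, N m; "eef_pos": TCP position; "eef_rot": TCP orientation; "wrist_force": force on the tool from outside, world axes, zero at the start; "torque": the same for the moment, N m; "opening": opening from 0.0 (shut) to 1.0 (fully open); "grasp_force": force on a finger pad.
Only numpy, scipy, OpenCV 4.12 (cv2) and the standard library are available. Lean on these libraries where they do the work, as an engineer would, in place of code of your own. Each camera call takes 0.05 s, during which the arm holds its last target. There are 200 camera calls.

## Working session

There is one attempt and no reset: what is moved stays moved. The work goes in short steps, Python scripts to look and compute and a tool call to move; the robot and the scene stay as the last step left them, time stands still between calls to the robot, and variables do not carry over. Pictures are saved under pics/ and viewed, at most 14 in all, crops included, and the job is handed in when it is done.

Besides the shell and the picture viewer there is one more tool, called in YAML: its name, and indented under it one key for each argument. carry_out: Moves the arm, as the interface text tells. Its arguments: {"type":"object","properties":{"steps":{"type":"array"}},"required":["steps"]}

```bash
ls; mkdir -p pics; cat > h.py <<'E'
import numpy as np, cv2
from bench import ctrl
from scipy.spatial.transform import Rotation as R
def shot(n,f):
    im=ctrl.camera(n); cv2.imwrite('pics/'+f,im[:,:,::-1]); return im
def ray(n,u,v,obs=None):
    p=ctrl.camera_params(n); f=210/np.tan(np.radians(p['vertical_fov'])/2)
    d=np.array([u-p['cx'],v-p['cy']])/f
    if n=='wrist':
        r=np.linalg.norm(d); d=np.r_[d/r*np.sin(r),np.cos(r)] if r>1e-9 else np.array([0,0,1.])
        o=obs or ctrl.get_obs(); T=np.eye(4); w=o['eef_rot']; T[:3,:3]=R.from_quat([w[1],w[2],w[3],w[0]]).as_matrix(); T[:3,3]=o['eef_pos']
        M=T@np.array(p['hand_eye'])
    else: d=np.r_[d,1]; M=np.array(p['cam_to_world'])
    d=M[:3,:3]@d; return M[:3,3],d/np.linalg.norm(d)
def plane(n,u,v,z,obs=None):
    c,d=ray(n,u,v,obs); return c+d*(z-c[2])/d[2]
def proj(n,P):
    p=ctrl.camera_params(n); f=210/np.tan(np.radians(p['vertical_fov'])/2)
    q=np.linalg.inv(np.array(p['cam_to_world']))@np.r_[P,1]; return np.round([p['cx']+f*q[0]/q[2],p['cy']+f*q[1]/q[2]],1)
E
python3 - <<'E'
from h import *
shot('top','top0.png'); shot('side','side0.png'); shot('wrist','wr0.png')
print(ctrl.get_obs()); print(ctrl.camera_params('top'),ctrl.camera_params('side'),ctrl.camera_params('wrist'))
E
```

```text
pics
{'time_s': 0.15, 'q': array([-1.37526221e+00,  1.81392519e-01,  1.60770035e+00, -1.61622002e-05,
        1.35378105e+00, -2.06240110e-01]), 'dq': array([ 0.0004622 , -0.00172382, -0.00173338, -0.00210205,  0.00045992,
        0.00134847]), 'joint_efforts': array([-4.73051641e-04, -4.45261538e+01, -3.51689887e+01, -4.23076535e-04,
        5.99528896e-03, -3.37749668e-07]), 'eef_pos': array([ 0.2248415 , -0.52890294,  0.30321628]), 'eef_rot': array([-6.40669802e-04,  9.79889400e-01,  1.99540353e-01, -4.46101498e-06]), 'wrist_force': array([0.10066702, 0.35104593, 0.55040758]), 'torque': array([-0.01822661, -0.06003442,  0.02774488]), 'grasp_force': 0.0, 'opening': 1.0080416811560835}
{'vertical_fov': 54.325973673652285, 'cx': 268.4208388132787, 'cy': 214.71944249297164, 'cam_to_world': array([[-0.02793254, -0.99735937,  0.06703775,  0.44192282],
       [-0.99958645,  0.02832746,  0.00494756,  0.01852774],
       [-0.0068335 , -0.06687183, -0.99773817,  1.050629  ],
       [ 0.        ,  0.        ,  0.        ,  1.        ]])} {'vertical_fov': 42.15116053455368, 'cx': 285.42117894776425, 'cy': 208.44816786072636, 'cam_to_world': array([[ 0.8939823 , -0.26959094,  0.35793348, -0.02928708],
       [-0.44802386, -0.52280721,  0.72522221, -1.07849647],
       [-0.00838313, -0.80869855, -0.58816356,  1.00513238],
       [ 0.        ,  0.        ,  0.        ,  1.        ]])} {'vertical_fov': 65.70646984690485, 'cx': 282.22023107620345, 'cy': 212.5234974566467, 'hand_eye': array([[ 1.12715738e-03, -9.45674377e-01, -3.25113368e-01,
         8.30153151e-02],
       [ 9.99998868e-01,  7.41889751e-04,  1.30898947e-03,
         3.95868606e-04],
       [-9.96679528e-04, -3.25114475e-01,  9.45674143e-01,
        -6.99163505e-02],
       [ 0.00000000e+00,  0.00000000e+00,  0.00000000e+00,
         1.00000000e+00]])}
```

View pics/top0.png

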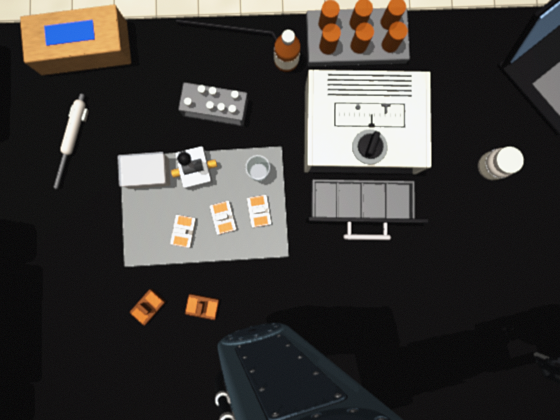

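View pics/side0.png

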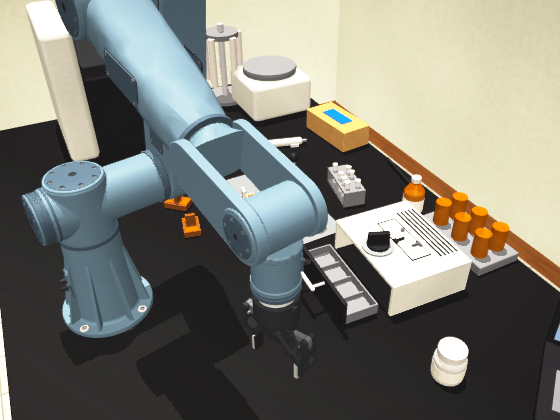

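The top view shows white cartridges at (183,231), (222,217) and (260,211). The brown look-alikes at (147,307) and (202,307) are to be left alone. The dock is at (370,120) with its open drawer at (362,200), and the valve is at (193,165). The side view is mostly blocked by the arm.

For the mark there are two candidates on the scale: the T shape at (387,107) and the round rivet at (357,107). I take the T and will confirm it in a crop.

```bash
cat > m.py <<'E'
from h import *
def carts(im,box=(90,120,300,420)):
    # white cart blobs + amber windows: join and take windows' centres
    hsv=cv2.cvtColor(im,cv2.COLOR_RGB2HSV)
    am=cv2.inRange(hsv,(8,120,120),(25,255,255))
    return am
E
python3 - <<'E'
from h import *
im=cv2.imread('pics/top0.png')
a=cv2.resize(im[60:250,300:435],None,fx=4,fy=4,interpolation=cv2.INTER_CUBIC)
b=cv2.resize(im[140:250,165:280],None,fx=2.2,fy=2.2,interpolation=cv2.INTER_CUBIC)
a=cv2.resize(im[60:185,300:435],None,fx=4,fy=4,interpolation=cv2.INTER_CUBIC)
c=np.zeros((500,800,3),np.uint8); c[:500,:540]=a; c[:242,545:545+253]=b; cv2.imwrite('pics/crop0.png',c)
hsv=cv2.cvtColor(im,cv2.COLOR_BGR2HSV)
am=cv2.inRange(hsv,(5,110,120),(25,255,255)); am[:190]=0
n,l,s,ce=cv2.connectedComponentsWithStats(am)
for i in range(1,n):
    if s[i,4]>15: 
        print('amber',s[i],ce[i].round(1),plane('top',*ce[i],.02).round(4), hsv[l==i].mean(0).round())
for nm,uv,z in [('frontL',(305,167),.1),('frontR',(431,172),.1),('backL',(309,70),.1),('backR',(431,72),.1),('knob',(370,146),.14),('hL',(346,237),.078),('hR',(390,238),.078),('ball',(184,158),.145),('beaker',(258,168),.07)]:
    print(nm,plane('top',*uv,z).round(4))
E
```

```text
amber [251 197  13   9  94] [256.8 200.7] [0.5475 0.0521 0.02  ] [ 16. 155. 243.]
amber [213 203  14  10  94] [219.8 207.4] [0.5331 0.1461 0.02  ] [ 17. 150. 245.]
amber [178 217  13   9  93] [184.1 220.8] [0.5017 0.2368 0.02  ] [ 17. 150. 245.]
amber [254 216  14  10  96] [260.2 220.5] [0.4971 0.0447 0.02  ] [ 16. 151. 244.]
amber [218 223  14  10  93] [224.9 227. ] [0.4832 0.1342 0.02  ] [ 17. 147. 246.]
amber [174 236  14  10  97] [180.3 240.7] [0.452  0.2472 0.02  ] [ 17. 149. 245.]
amber [131 290  33  35 490] [146.1 306.9] [0.2898 0.3346 0.02  ] [ 13. 183. 194.]
amber [186 295  32  24 523] [201.2 306.4] [0.2872 0.1974 0.02  ] [ 13. 177. 200.]
frontL [ 0.6155 -0.0656  0.1   ]
frontR [ 0.5951 -0.3595  0.1   ]
backL [ 0.8485 -0.0831  0.1   ]
backR [ 0.8347 -0.3726  0.1   ]
knob [ 0.6516 -0.2099  0.14  ]
hL [ 0.4491 -0.159   0.078 ]
hR [ 0.4439 -0.2629  0.078 ]
ball [0.6355 0.2086 0.145 ]
beaker [0.6218 0.0454 0.07  ]
```

View pics/crop0.png

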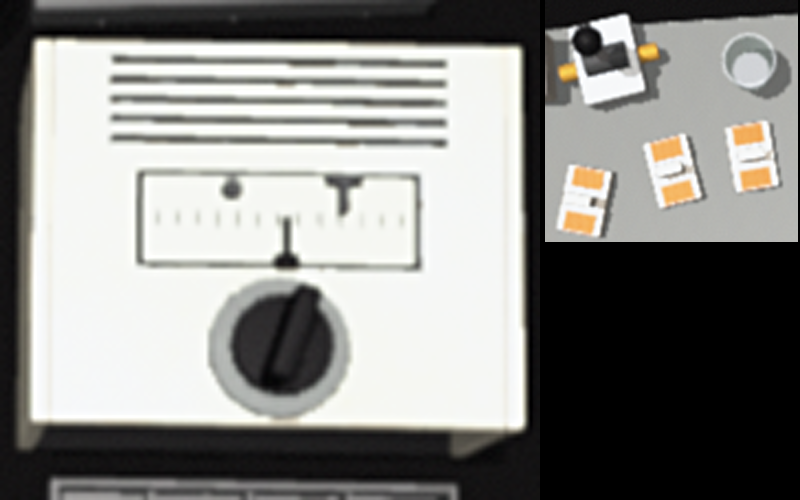

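The crop confirms the T-shaped mark, with its stem at full-image pixel (386,113), right of the pointer tip at (372,114). The rivet is the round dot at (358,107). The cartridges' own x runs roughly along world x. Next I go over the drawer, which also clears the top view.

```bash
cat >> h.py <<'E'
def psi(o=None):
    o=o or ctrl.get_obs(); w=o['eef_rot']; x=R.from_quat([w[1],w[2],w[3],w[0]]).as_matrix()
    return np.arctan2(x[1,0],x[0,0])
def go(*targets):
    """targets: (x,y,z,psi) TCP world, tool down; prints shift in tool axes, rotation vector"""
    o=ctrl.get_obs(); w=o['eef_rot']; M=R.from_quat([w[1],w[2],w[3],w[0]])
    for x,y,z,p in targets:
        T=R.from_matrix(np.array([[np.cos(p),np.sin(p),0],[np.sin(p),-np.cos(p),0],[0,0,-1]]))
        print('go',M.inv().apply(np.array([x,y,z])-o['eef_pos']).round(4),(M.inv()*T).as_rotvec().round(4))
E
python3 -c "
from h import *
print(psi()); go((.5,-.16,.35,1.571))"
```

```text
0.40177756478568494
go [ 0.3975 -0.232  -0.0464] [-1.0000e-03 -1.0000e-03 -1.1692e+00]
```

carry_out:
  steps: [0.398,-0.232,-0.046,0,0,-1.169,1,0.398,-0.232,-0.046,0,0,-1.169,1,0.398,-0.232,-0.046,0,0,-1.169,1,0.398,-0.232,-0.046,0,0,-1.169,1,0.398,-0.232,-0.046,0,0,-1.169,1,0.398,-0.232,-0.046,0,0,-1.169,1,0.398,-0.232,-0.046,0,0,-1.169,1,0.398,-0.232,-0.046,0,0,-1.169,1,0.398,-0.232,-0.046,0,0,-1.169,1,0.398,-0.232,-0.046,0,0,-1.169,1,0.398,-0.232,-0.046,0,0,-1.169,1,0.398,-0.232,-0.046,0,0,-1.169,1,0.398,-0.232,-0.046,0,0,-1.169,1,0.398,-0.232,-0.046,0,0,-1.169,1]

```text
time_s: 1.55
eef_pos: [0.4997, -0.1614, 0.3496]
eef_rot: [-0.0, 0.708, 0.706, -0.0]
wrist_force: [-0.6, -0.2, -0.2]
opening: 1.0
grasp_force: 0.0
```

```bash
python3 - <<'E'
from h import *
o=ctrl.get_obs(); print(o['eef_pos'],psi(o),o['time_s'],o['q'].round(2))
w=shot('wrist','wr1.png'); t=shot('top','top1.png'); s=shot('side','side1.png')
c=np.zeros((600,800,3),np.uint8); c[:420,:560]=w[:,:,::-1]; c[:180,560:800]=cv2.resize(t[:,:,::-1],(240,180)); 
c[180:360,560:800]=cv2.resize(s[:,:,::-1],(240,180)); c[420:600,0:240]=cv2.resize(cv2.imread('pics/wr0.png'),(240,180)); cv2.imwrite('pics/c1.png',c)
E
```

```text
[ 0.49971755 -0.16136382  0.34959985] 1.5683834491865032 1.55 [-0.54  0.03  1.68 -0.    1.43 -0.54]
```

View pics/c1.png

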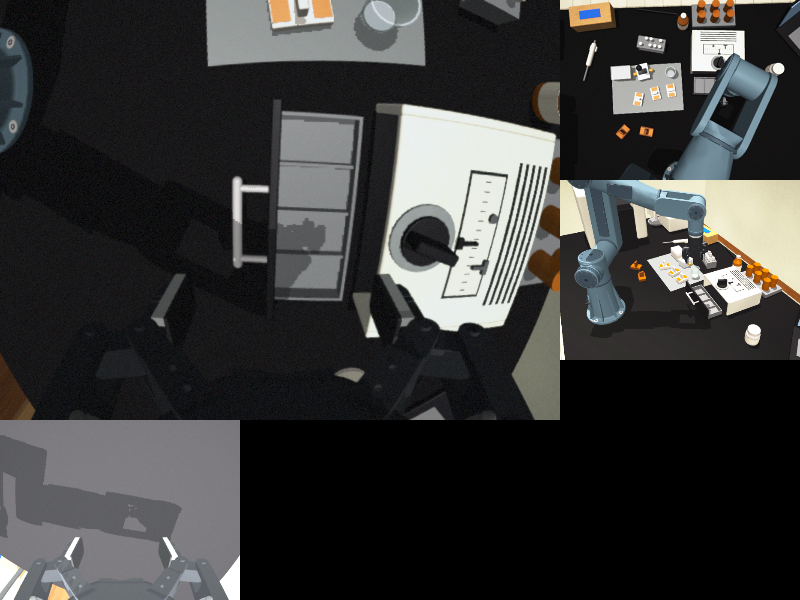

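The wrist view shows the drawer with its dividers meeting the front panel near (278,163), (277,209) and (276,252). The handle bar is at (237,180)–(237,265), and the knob's bar points at (455,260). No fourth cartridge appears, so there are three. I'll measure the drawer and the cartridges now.

```bash
python3 - <<'E'
from h import *
o=ctrl.get_obs()
for n,u,v,z in [('d1a',281,163,.026),('d1b',352,167,.026),('d2a',277,209,.026),('d2b',348,212,.026),('d3a',276,252,.026),('d3b',344,258,.026),('wallLb',363,118,.038),('wallRb',342,300,.038),('h+',237,180,.078),('h-',237,265,.078),('frontL',376,105,.1),('panL',280,112,.038),('panR',274,299,.038),('paneltopL',277,100,.094)]:
    print(n,plane('wrist',u,v,z,o).round(4))
im=cv2.imread('pics/top0.png'); g=cv2.cvtColor(im,cv2.COLOR_BGR2GRAY)
print('top: ', [plane('top',u,v,z).round(4) for u,v,z in [(312,181,.038),(413,183,.038),(362,182,.026),(362,219,.026)]])
# drawer_in hypothesis by dock pose
y=-.071;F=np.array([.605,-.2125]);X=np.array([np.cos(y),np.sin(y)]);Y=np.array([-np.sin(y),np.cos(y)])
for d in (.04,.05,.06,.07,.08,.09): print(d,(F-X*d).round(4))
E
```

```text
d1a [ 0.4981 -0.1493  0.026 ]
d1b [ 0.5867 -0.1535  0.026 ]
d2a [ 0.4929 -0.2088  0.026 ]
d2b [ 0.5849 -0.2128  0.026 ]
d3a [ 0.4912 -0.2696  0.026 ]
d3b [ 0.5843 -0.2796  0.026 ]
wallLb [ 0.5951 -0.0913  0.038 ]
wallRb [ 0.5847 -0.3412  0.038 ]
h+ [ 0.4505 -0.1582  0.078 ]
h- [ 0.4455 -0.262   0.078 ]
frontL [ 0.5926 -0.0753  0.1   ]
panL [ 0.4971 -0.0865  0.038 ]
panR [ 0.488  -0.3378  0.038 ]
paneltopL [ 0.4945 -0.0732  0.094 ]
top:  [array([ 0.5911, -0.0874,  0.038 ]), array([ 0.5788, -0.3381,  0.038 ]), array([ 0.5866, -0.2143,  0.026 ]), array([ 0.4934, -0.2103,  0.026 ])]
0.04 [ 0.5651 -0.2097]
0.05 [ 0.5551 -0.209 ]
0.06 [ 0.5452 -0.2082]
0.07 [ 0.5352 -0.2075]
0.08 [ 0.5252 -0.2068]
0.09 [ 0.5152 -0.2061]
```

```bash
python3 -c "
from h import *
go((.522,.048,.22,1.717))"
```

```text
go [0.209  0.0216 0.1298] [-0.0002 -0.     -0.1478]
```

carry_out:
  steps: [0.209,0.022,0.13,0,0,-0.148,0.5,0.209,0.022,0.13,0,0,-0.148,0.5,0.209,0.022,0.13,0,0,-0.148,0.5,0.209,0.022,0.13,0,0,-0.148,0.5,0.209,0.022,0.13,0,0,-0.148,0.5,0.209,0.022,0.13,0,0,-0.148,0.5,0.209,0.022,0.13,0,0,-0.148,0.5,0.209,0.022,0.13,0,0,-0.148,0.5]

```text
time_s: 2.5
eef_pos: [0.5231, 0.0479, 0.2208]
eef_rot: [0.001, 0.653, 0.757, 0.0]
wrist_force: [-0.6, -1.1, -0.4]
opening: 0.5
grasp_force: 0.0
```

```bash
cat > m.py <<'E'
from h import *
def carts(f):
    """pairs of amber windows in the wrist view -> cart middle, yaw"""
    o=ctrl.get_obs(); im=shot('wrist',f); hsv=cv2.cvtColor(im,cv2.COLOR_RGB2HSV)
    am=cv2.inRange(hsv,(10,90,150),(25,255,255))
    n,l,s,ce=cv2.connectedComponentsWithStats(am); out=[]
    for i in range(1,n):
        if s[i,4]>150:
            P=plane('wrist',*ce[i],.02,o); out.append(P); print('win',s[i],P.round(4))
    for i in range(len(out)):
        for j in range(i):
            d=out[i]-out[j]; d=d*np.sign(d[0])
            if .035<np.hypot(*d[:2])<.065: print('cart',((out[i]+out[j])/2).round(4),'yaw',np.arctan2(d[1],d[0]).round(3),np.hypot(*d[:2]).round(4))
E
python3 - <<'E'
from m import *
carts('wr2.png')
E
```

```text
win [ 53   0  30  13 295] [0.291  0.2147 0.02  ]
win [ 38  36  31  26 566] [0.2805 0.1711 0.02  ]
win [ 296   70   30   44 1147] [0.5316 0.1443 0.02  ]
win [ 234   75   30   45 1144] [0.4824 0.1326 0.02  ]
win [435  87  17  26 380] [0.6504 0.163  0.02  ]
win [238 184  26  40 967] [0.4962 0.0425 0.02  ]
win [297 184  26  40 994] [0.5463 0.0496 0.02  ]
cart [0.2857 0.1929 0.02  ] yaw 1.334 0.0448
cart [0.507  0.1385 0.02  ] yaw 0.232 0.0506
cart [0.5213 0.0461 0.02  ] yaw 0.14 0.0506
```

View pics/wr2.png

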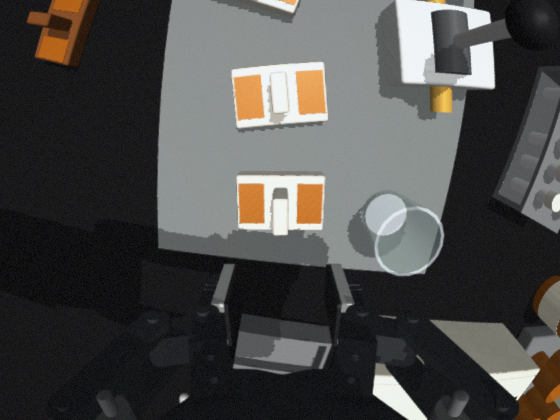

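The wrist view shows cartridge A's windows at (251,204) and (310,204) with its fin upright between them. B is at (280,95), and the beaker at (405,235) is clear of the fingers. Now to grasp A.

```bash
python3 -c "
from h import *
go((.5215,.0465,.101,1.711))"
```

```text
go [-0.0007 -0.0022  0.1201] [0.002  0.0009 0.0062]
```

carry_out:
  steps: [-0.001,-0.002,0.05,0,0,0.006,0.5,-0.001,-0.002,0.09,0,0,0.006,0.5,-0.001,-0.002,0.12,0,0,0.006,0.5,-0.001,-0.002,0.12,0,0,0.006,0.5,-0.001,-0.002,0.12,0,0,0.006,0.0,-0.001,-0.002,0.12,0,0,0.006,0.0,-0.001,-0.002,0.12,0,0,0.006,0.0,-0.001,-0.002,0.12,0,0,0.006,0.0,-0.001,-0.002,0.12,0,0,0.006,0.0,-0.001,-0.002,0.12,0,0,0.006,0.0,-0.001,-0.002,0.12,0,0,0.006,0.0]

```text
time_s: 3.65
eef_pos: [0.5228, 0.0471, 0.1025]
eef_rot: [0.002, 0.655, 0.756, 0.001]
wrist_force: [0.9, -1.9, 7.7]
opening: 0.128
grasp_force: 60.4
```

```bash
python3 -c "
from h import *
go((.5215,.0465,.20,1.711),(.545,-.119,.20,1.516),(.545,-.119,.115,1.516))"
```

```text
go [-0.0006 -0.0009 -0.0975] [0.005  0.0021 0.0021]
go [-0.1678 -0.0011 -0.0972] [0.0052 0.0016 0.1971]
go [-0.1676 -0.0015 -0.0122] [0.0052 0.0016 0.1971]
```

carry_out:
  steps: [-0.001,-0.001,-0.05,0,0,0,0,-0.001,-0.001,-0.1,0,0,0,0,-0.05,-0.001,-0.1,0,0,0.1,0,-0.1,-0.001,-0.1,0,0,0.197,0,-0.14,-0.001,-0.1,0,0,0.197,0,-0.168,-0.001,-0.1,0,0,0.197,0,-0.168,-0.001,-0.1,0,0,0.197,0,-0.168,-0.001,-0.1,0,0,0.197,0]

```text
time_s: 4.45
eef_pos: [0.5433, -0.1191, 0.2003]
eef_rot: [0.0, 0.727, 0.687, 0.0]
wrist_force: [-0.0, 0.6, -1.2]
opening: 0.128
grasp_force: 59.4
```

```bash
python3 - <<'E'
from h import *
o=ctrl.get_obs();print(psi(o))
shot('wrist','wr3.png')
go((.545,-.119,.116,1.516))
E
```

```text
1.5142520633322052
go [-0.0006  0.0019  0.0841] [-0.0002 -0.0005 -0.0005]
```

View pics/wr3.png

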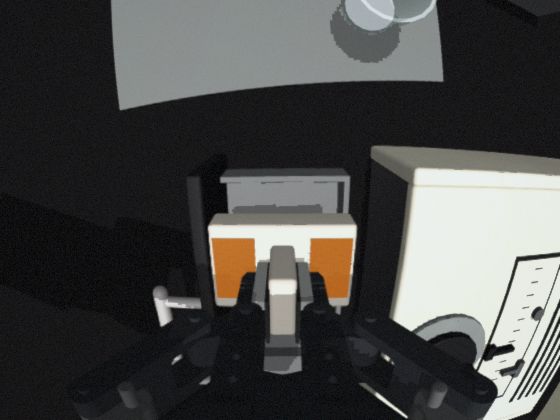

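The cartridge hangs level in the grip above the left lane, with windows at (234,268) and (331,268). I'll check its offset before lowering it.

```bash
cat >> m.py <<'E'
def held(f,u=.101):
    """held cart middle, from its base top corners row: window top edges and amber centroid columns"""
    o=ctrl.get_obs(); im=cv2.imread('pics/'+f) if f else ctrl.camera('wrist')[:,:,::-1]
    hsv=cv2.cvtColor(np.ascontiguousarray(im),cv2.COLOR_BGR2HSV); am=cv2.inRange(hsv,(5,120,90),(25,255,255))
    n,l,s,ce=cv2.connectedComponentsWithStats(am); z=o['eef_pos'][2]-u+.02; Q=[]
    for i in range(1,n):
        if s[i,4]>1000 and 150<ce[i][0]<420: Q.append((ce[i][0],plane('wrist',*ce[i],z,o))); print(s[i],Q[-1][1].round(4))
    if len(Q)==2:
        m=(Q[0][1]+Q[1][1])/2; d=Q[1][1]-Q[0][1]; d*=np.sign(d[0]); print('held mid',m.round(4),'minus tcp',(m-o['eef_pos'])[:2].round(4),'yaw',np.arctan2(d[1],d[0]).round(3),np.hypot(*d[:2]).round(4))
    else: print('n',len(Q))
E
python3 -c "
from m import *
held('wr3.png')"
```

```text
[ 212  239   44   59 2003] [ 0.5163 -0.1145  0.1191]
[ 309  239   44   59 1996] [ 0.5692 -0.1174  0.1191]
held mid [ 0.5427 -0.1159  0.1191] minus tcp [-0.0004  0.0024] yaw -0.054 0.053
```

carry_out:
  steps: [-0.002,0.002,0.04,0,0,0,0,-0.002,0.002,0.07,0,0,0,0,-0.002,0.002,0.085,0,0,0,0,-0.002,0.002,0.085,0,0,0,0,-0.002,0.002,0.085,0,0,0,0,-0.002,0.002,0.085,0,0,0,0.35,-0.002,0.002,0.085,0,0,0,0.35,-0.002,0.002,0.085,0,0,0,0.35,-0.002,0.002,0.085,0,0,0,0.35,-0.002,0.002,0.045,0,0,0,0.35,-0.002,0.002,-0.02,0,0,0,0.35,-0.002,0.002,-0.02,0,0,0,0.35]

```text
time_s: 5.7
eef_pos: [0.5476, -0.1219, 0.2255]
eef_rot: [0.004, 0.726, 0.687, 0.002]
wrist_force: [0.4, -0.1, 0.1]
opening: 0.346
grasp_force: 0.0
```

```bash
python3 -c "
from h import *
go((.507,.139,.22,1.803))"
```

```text
go [ 0.2583 -0.0549  0.0042] [ 0.0074  0.0042 -0.2872]
```

carry_out:
  steps: [0.05,-0.011,0.004,0,0,-0.06,0.5,0.1,-0.022,0.004,0,0,-0.12,0.5,0.15,-0.033,0.004,0,0,-0.18,0.5,0.2,-0.043,0.004,0,0,-0.24,0.5,0.24,-0.052,0.004,0,0,-0.287,0.5,0.258,-0.055,0.004,0,0,-0.287,0.5,0.258,-0.055,0.004,0,0,-0.287,0.5,0.258,-0.055,0.004,0,0,-0.287,0.5]

```text
time_s: 6.5
eef_pos: [0.5045, 0.1397, 0.2158]
eef_rot: [0.0, 0.62, 0.785, -0.0]
wrist_force: [-0.1, -0.0, -0.0]
opening: 0.499
grasp_force: 0.0
```

```bash
python3 - <<'E'
from m import *
carts('wr4.png')
go((.507,.1385,.101,1.803))
E
```

```text
win [ 228   42   43   49 1164] [0.4512 0.2455 0.02  ]
win [  45   56   54   85 1868] [0.2901 0.1969 0.02  ]
win [ 285   67   43   50 1179] [0.5007 0.2351 0.02  ]
win [442 102  19  28 473] [0.6296 0.2538 0.02  ]
win [ 243  187   27   40 1011] [0.4827 0.1316 0.02  ]
win [ 303  187   26   40 1004] [0.532  0.1435 0.02  ]
win [428 212  20  21 308] [0.6519 0.1564 0.02  ]
win [538 385  17  20 167] [ 1.0796 -0.1051  0.02  ]
cart [0.4759 0.2403 0.02  ] yaw -0.208 0.0506
cart [0.5073 0.1376 0.02  ] yaw 0.237 0.0508
go [-0.001   0.0021  0.1148] [-0.0001  0.0004 -0.0005]
```

carry_out:
  steps: [-0.002,0.002,0.05,0,0,0,0.5,-0.002,0.002,0.09,0,0,0,0.5,-0.002,0.002,0.115,0,0,0,0.5,-0.002,0.002,0.115,0,0,0,0.5,-0.002,0.002,0.115,0,0,0,0.0,-0.002,0.002,0.115,0,0,0,0.0,-0.002,0.002,0.115,0,0,0,0.0,-0.002,0.002,0.115,0,0,0,0.0,-0.002,0.002,0.115,0,0,0,0.0,-0.002,0.002,0.115,0,0,0,0.0,-0.002,0.002,0.065,0,0,0,0.0,-0.002,0.002,0.015,0,0,0,0.0,-0.002,0.002,0.015,0,0,0,0.0]

```text
time_s: 7.85
eef_pos: [0.511, 0.1387, 0.2084]
eef_rot: [0.005, 0.62, 0.784, 0.004]
wrist_force: [2.8, 0.5, -0.6]
opening: 0.128
grasp_force: 59.6
```

```bash
python3 -c "
from h import *
go((.542,-.181,.20,1.516))"
```

```text
go [-0.3183 -0.0436  0.0086] [0.0133 0.0005 0.2873]
```

carry_out:
  steps: [-0.045,-0.006,0,0,0,0.04,0,-0.09,-0.012,0,0,0,0.08,0,-0.135,-0.018,0,0,0,0.12,0,-0.18,-0.024,0,0,0,0.16,0,-0.225,-0.031,0,0,0,0.2,0,-0.27,-0.037,0,0,0,0.24,0,-0.318,-0.043,0,0,0,0.287,0,-0.318,-0.043,0,0,0,0.287,0,-0.318,-0.043,0,0,0,0.287,0]

```text
time_s: 8.75
eef_pos: [0.5377, -0.1819, 0.2003]
eef_rot: [-0.001, 0.727, 0.687, 0.0]
wrist_force: [-1.0, 1.0, -0.9]
opening: 0.131
grasp_force: 59.5
```

```bash
python3 - <<'E'
from m import *
shot('wrist','wr5.png'); held('wr5.png'); print(psi())
go((.542,-.181,.116,1.516))
E
```

```text
[ 238  110   29   48 1375] [ 0.527  -0.1101  0.1192]
[ 306  111   30   48 1355] [ 0.5587 -0.1121  0.1192]
[ 212  237   44   60 2041] [ 0.511  -0.1757  0.1192]
[ 309  237   44   59 2030] [ 0.5635 -0.1785  0.1192]
n 4
1.5153617389864742
go [-0.0002  0.0045  0.0842] [-0.0012 -0.0012 -0.0006]
```

View pics/wr5.png

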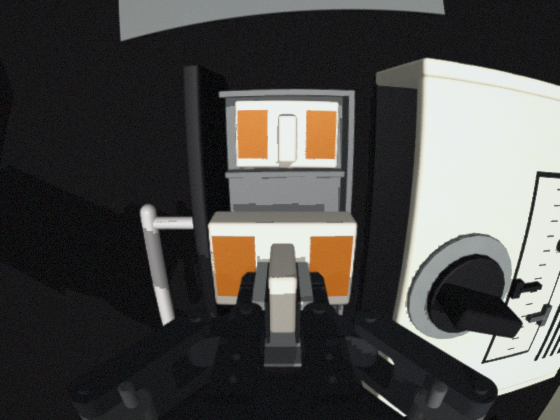

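Cartridge A stands flat in the left lane (windows at (252,134) and (321,135)). B hangs level over the second lane.

carry_out:
  steps: [-0.001,0.004,0.04,0,0,0,0,-0.001,0.004,0.07,0,0,0,0,-0.001,0.004,0.085,0,0,0,0,-0.001,0.004,0.085,0,0,0,0,-0.001,0.004,0.085,0,0,0,0,-0.001,0.004,0.085,0,0,0,0.35,-0.001,0.004,0.085,0,0,0,0.35,-0.001,0.004,0.085,0,0,0,0.35,-0.001,0.004,0.085,0,0,0,0.35,-0.001,0.004,0.045,0,0,0,0.35,-0.001,0.004,-0.01,0,0,0,0.35,-0.001,0.004,-0.02,0,0,0,0.35]

```text
time_s: 10.0
eef_pos: [0.5444, -0.1836, 0.2266]
eef_rot: [0.004, 0.726, 0.687, 0.001]
wrist_force: [0.8, -0.9, 1.5]
opening: 0.35
grasp_force: 0.0
```

```bash
python3 -c "
from h import *
go((.476,.241,.22,1.363))"
```

```text
go [ 0.4202 -0.0917  0.0043] [0.0079 0.0033 0.1528]
```

carry_out:
  steps: [0.05,-0.011,0,0,0,0.02,0.5,0.1,-0.022,0,0,0,0.04,0.5,0.15,-0.033,0,0,0,0.06,0.5,0.2,-0.044,0,0,0,0.08,0.5,0.25,-0.055,0,0,0,0.1,0.5,0.3,-0.066,0,0,0,0.12,0.5,0.35,-0.077,0,0,0,0.14,0.5,0.39,-0.085,0.004,0,0,0.153,0.5,0.42,-0.092,0.004,0,0,0.153,0.5,0.42,-0.092,0.004,0,0,0.153,0.5,0.42,-0.092,0.004,0,0,0.153,0.5]

```text
time_s: 11.1
eef_pos: [0.4731, 0.2424, 0.2166]
eef_rot: [0.0, 0.776, 0.631, -0.0]
wrist_force: [-0.0, 0.0, -0.9]
opening: 0.5
grasp_force: 0.0
```

```bash
python3 - <<'E'
from m import *
carts('wr6.png')
go((.476,.2403,.101,1.363))
E
```

```text
win [  44  120   66   70 1530] [0.2982 0.3302 0.02  ]
win [439 150  22  29 440] [0.6299 0.2478 0.02  ]
win [244 186  27  40 996] [0.4511 0.2446 0.02  ]
win [ 303  186   27   40 1002] [0.5007 0.2343 0.02  ]
win [  93  248   49   62 1283] [0.2916 0.2029 0.02  ]
win [462 249  16  14 167] [0.6523 0.1475 0.02  ]
cart [0.4759 0.2394 0.02  ] yaw -0.205 0.0507
go [-0.0007  0.0028  0.1157] [-0.0001  0.0005  0.0002]
```

carry_out:
  steps: [-0.002,0.002,0.05,0,0,0,0.5,-0.002,0.002,0.09,0,0,0,0.5,-0.002,0.002,0.115,0,0,0,0.5,-0.002,0.002,0.115,0,0,0,0.5,-0.002,0.002,0.115,0,0,0,0.0,-0.002,0.002,0.115,0,0,0,0.0,-0.002,0.002,0.115,0,0,0,0.0,-0.002,0.002,0.115,0,0,0,0.0,-0.002,0.002,0.115,0,0,0,0.0,-0.002,0.002,0.115,0,0,0,0.0,-0.002,0.002,0.065,0,0,0,0.0,-0.002,0.002,0.015,0,0,0,0.0,-0.002,0.002,0.015,0,0,0,0.0]

```text
time_s: 12.45
eef_pos: [0.4789, 0.241, 0.2095]
eef_rot: [0.003, 0.777, 0.63, 0.006]
wrist_force: [1.0, 0.2, -2.1]
opening: 0.128
grasp_force: 59.5
```

```bash
python3 -c "
from h import *
go((.539,-.244,.20,1.516))"
```

```text
go [-0.4623  0.1586  0.0086] [ 0.0125 -0.0052 -0.1527]
```

carry_out:
  steps: [-0.046,0.016,-0.01,0,0,-0.015,0,-0.092,0.032,-0.02,0,0,-0.03,0,-0.139,0.048,-0.02,0,0,-0.045,0,-0.185,0.063,-0.02,0,0,-0.06,0,-0.231,0.079,-0.02,0,0,-0.075,0,-0.277,0.095,-0.02,0,0,-0.09,0,-0.323,0.111,-0.02,0,0,-0.105,0,-0.37,0.127,-0.02,0,0,-0.12,0,-0.416,0.143,-0.01,0,0,-0.135,0,-0.462,0.159,0.008,0,0,-0.153,0,-0.462,0.159,0.008,0,0,-0.153,0,-0.462,0.159,0.008,0,0,-0.153,0]

```text
time_s: 13.65
eef_pos: [0.5343, -0.2459, 0.1925]
eef_rot: [-0.001, 0.727, 0.687, -0.0]
wrist_force: [-0.4, 0.2, -0.7]
opening: 0.131
grasp_force: 59.3
```

```bash
python3 - <<'E'
from m import *
shot('wrist','wr7.png'); held('wr7.png'); print(psi())
go((.540,-.244,.116,1.516))
E
```

```text
[ 235   22   31   49 1455] [ 0.5257 -0.1331  0.1121]
[ 307   23   31   49 1439] [ 0.5584 -0.1352  0.1121]
[ 239  106   31   49 1488] [ 0.5251 -0.1726  0.1121]
[ 310  106   31   49 1465] [ 0.5577 -0.1744  0.1121]
[ 213  237   43   59 2016] [ 0.5082 -0.2398  0.1121]
[ 309  236   43   60 2010] [ 0.5603 -0.2426  0.1121]
n 6
1.5148885542118329
go [0.001  0.0054 0.0771] [-0.0013 -0.0014 -0.0011]
```

View pics/wr7.png

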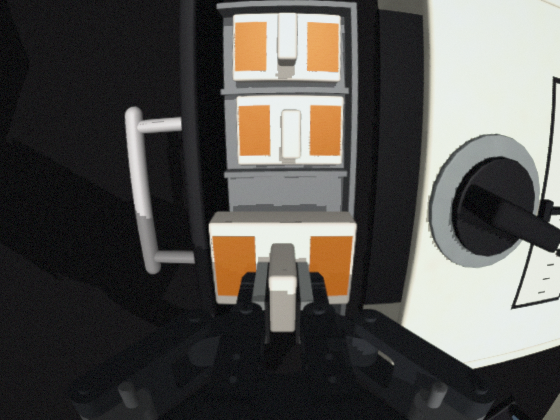

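A and B stand flat in the two left lanes (rows 47 and 130). C hangs over the third.

carry_out:
  steps: [0.001,0.004,0.04,0,0,0,0,0.001,0.004,0.065,0,0,0,0,0.001,0.004,0.077,0,0,0,0,0.001,0.004,0.077,0,0,0,0,0.001,0.004,0.077,0,0,0,0,0.001,0.004,0.077,0,0,0,0.35,0.001,0.004,0.077,0,0,0,0.35,0.001,0.004,0.077,0,0,0,0.35,0.001,0.004,0.077,0,0,0,0.35,0.001,0.004,0.037,0,0,0,0.35,0.001,0.004,-0.02,0,0,0,0.35,0.001,0.004,-0.05,0,0,0,0.35]

```text
time_s: 14.9
eef_pos: [0.5395, -0.2447, 0.2468]
eef_rot: [0.001, 0.726, 0.687, 0.0]
wrist_force: [1.6, -0.9, 0.7]
opening: 0.355
grasp_force: 0.0
```

```bash
python3 -c "
from h import *
print(ctrl.get_obs()['q'].round(2))
go((.42,-.205,.26,1.516),(.40,-.205,.19,1.516))"
```

```text
[-0.63  0.27  1.62  0.    1.25 -0.57]
go [ 0.0331 -0.1215 -0.0135] [ 0.0017  0.0011 -0.0003]
go [ 0.032  -0.1416  0.0565] [ 0.0017  0.0011 -0.0003]
```

carry_out:
  steps: [0.01,-0.045,-0.014,0,0,0,0,0.02,-0.09,-0.014,0,0,0,0,0.032,-0.138,-0.014,0,0,0,0,0.032,-0.138,-0.014,0,0,0,0,0.032,-0.138,0.035,0,0,0,0,0.032,-0.138,0.08,0,0,0,0,0.032,-0.138,0.118,0,0,0,0,0.032,-0.138,0.118,0,0,0,0]

```text
time_s: 15.7
eef_pos: [0.4005, -0.2026, 0.1216]
eef_rot: [-0.005, 0.726, 0.687, -0.0]
wrist_force: [-0.1, 1.1, -0.3]
opening: -0.002
grasp_force: 0.0
```

```bash
python3 - <<'E'
from h import *
shot('wrist','wr8.png')
o=ctrl.get_obs(); p=o['eef_pos']; c=np.cos(-.06);s=np.sin(-.06)
go(*[(p[0]+d*c,p[1]+d*s,.128,1.511) for d in (.05,.1,.14)])
E
```

```text
go [-0.0002  0.05   -0.0039] [-0.0044 -0.0035  0.0046]
go [-0.0005  0.1    -0.0041] [-0.0044 -0.0035  0.0046]
go [-0.0007  0.14   -0.0043] [-0.0044 -0.0035  0.0046]
```

View pics/wr8.png

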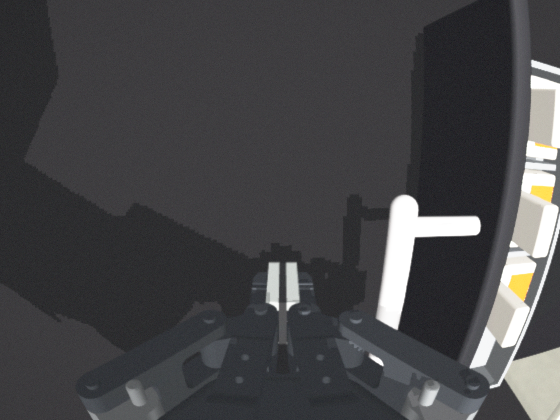

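The closed fingers stand at (282,280), just in front of the handle bar at (400,200)–(388,330). I push gently.

carry_out:
  steps: [0,0.015,-0.004,0,0,0,0,0,0.027,-0.004,0,0,0,0,0,0.037,-0.004,0,0,0,0,0,0.047,-0.004,0,0,0,0,0,0.057,-0.004,0,0,0,0,0,0.067,-0.004,0,0,0,0,0,0.077,-0.004,0,0,0,0,0,0.087,-0.004,0,0,0,0,0,0.097,-0.004,0,0,0,0,0,0.107,-0.004,0,0,0,0,0,0.115,-0.004,0,0,0,0,0,0.12,-0.004,0,0,0,0,0,0.12,-0.004,0,0,0,0]

```text
time_s: 17.05
eef_pos: [0.5239, -0.2116, 0.1299]
eef_rot: [0.001, 0.726, 0.687, 0.0]
wrist_force: [0.3, -0.1, -0.7]
opening: 0.004
grasp_force: 0.0
```

carry_out:
  steps: [0,0.004,0,0,0,0,0,0,0.008,0,0,0,0,0,0,0.012,0,0,0,0,0,0,0.015,0,0,0,0,0,0,0.015,0,0,0,0,0]

```text
time_s: 17.55
eef_pos: [0.5385, -0.2124, 0.13]
eef_rot: [0.0, 0.726, 0.687, 0.0]
wrist_force: [-0.2, 0.7, -0.3]
opening: 0.001
grasp_force: 0.0
```

```bash
python3 - <<'E'
from h import *
o=ctrl.get_obs(); print(o['wrist_force'],o['eef_pos'])
a=shot('wrist','wr9.png'); t=shot('top','top9.png')
c=np.zeros((420,800,3),np.uint8); c[:,:560]=a[:,:,::-1]; c[:180,560:]=cv2.resize(t[:,:,::-1],(240,180)); c[180:420,560:]=cv2.resize(t[60:260,290:490,::-1],(240,240));cv2.imwrite('pics/c9.png',c)
E
```

```text
[-0.19565233  0.70553026 -0.25419472] [ 0.53852972 -0.21241941  0.13003367]
```

View pics/c9.png

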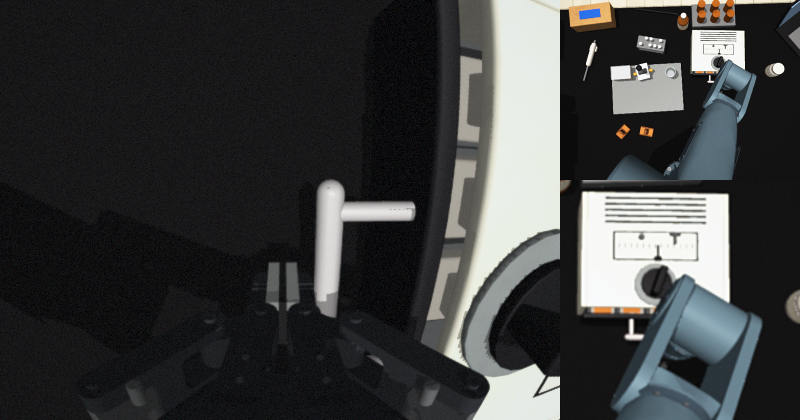

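The drawer still shows a gap of about 20 mm at (460,190). I push on.

carry_out:
  steps: [0,0.004,0,0,0,0,0,0,0.008,0,0,0,0,0,0,0.012,0,0,0,0,0,0,0.014,0,0,0,0,0,0,0.016,0,0,0,0,0,0,0.016,0,0,0,0,0]

```text
time_s: 18.25
eef_pos: [0.5509, -0.213, 0.1298]
eef_rot: [-0.004, 0.726, 0.688, -0.003]
wrist_force: [-19.4, 0.4, 13.5]
opening: 0.002
grasp_force: 10.0
```

carry_out:
  steps: [0,0.002,0,0,0,0,0,0,0.004,0,0,0,0,0,0,0.004,0,0,0,0,0]

```text
time_s: 18.55
eef_pos: [0.5517, -0.213, 0.1297]
eef_rot: [-0.007, 0.726, 0.688, -0.005]
wrist_force: [-35.6, 0.7, 26.3]
opening: -0.002
grasp_force: 18.7
```

carry_out:
  steps: [0,-0.02,0,0,0,0,0,0,-0.05,0,0,0,0,0,0,-0.05,-0.05,0,0,0,0,0,-0.05,-0.1,0,0,0,0,0,-0.05,-0.15,0,0,0,0.5,0,-0.05,-0.18,0,0,0,0.5,0,-0.05,-0.18,0,0,0,0.5]

```text
time_s: 19.25
eef_pos: [0.5105, -0.212, 0.3164]
eef_rot: [0.006, 0.726, 0.687, 0.001]
wrist_force: [0.5, -0.1, 0.1]
opening: 0.489
grasp_force: 0.0
```

```bash
python3 - <<'E'
from h import *
o=ctrl.get_obs(); print(o['eef_pos'],psi(o),o['q'].round(2))
a=shot('wrist','wr10.png')
E
```

```text
[ 0.51053015 -0.21200443  0.31639961] 1.5159756772087727 [-0.61  0.11  1.66  0.    1.36 -0.55]
```

View pics/wr10.png

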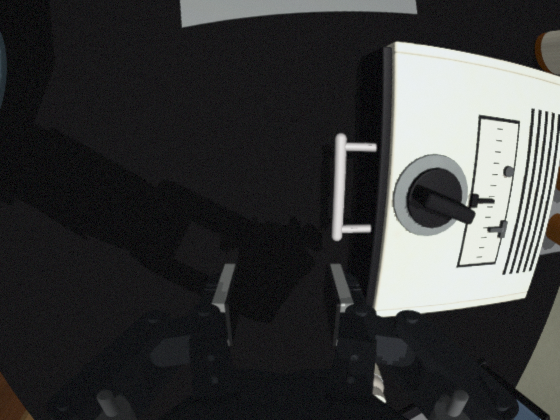

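The drawer is shut flush with the dock front. The knob disc is centred at (431,195), its bar runs (415,188) to (473,215), and the pointer is at (483,201) with the T mark at (500,229). I'll measure the knob axis and both tips.

```bash
python3 - <<'E'
from h import *
o=ctrl.get_obs(); f=lambda *a:plane('wrist',*a,o).round(4)
print('disc w',f(431,195,.11),'top',plane('top',370.5,146.25,.113).round(4))
print('bar w',f(416,190,.146),f(470,216,.146),'top',plane('top',368,156.2,.14).round(4),plane('top',378,132.5,.146).round(4))
print('ptr',f(494,202,.101),'T',f(488,230,.101), 'top',plane('top',371.75,114.5,.101),plane('top',385.75,113.5,.101))
im=cv2.imread('pics/wr10.png'); c=cv2.resize(im[90:290,370:560],None,fx=3,fy=3,interpolation=cv2.INTER_CUBIC)
g=cv2.cvtColor(im,cv2.COLOR_BGR2GRAY); cv2.imwrite('pics/c10.png',c)
E
```

```text
disc w [ 0.6504 -0.2134  0.11  ] top [ 0.6572 -0.2178  0.113 ]
bar w [ 0.6181 -0.1974  0.146 ] [ 0.6745 -0.2229  0.146 ] top [ 0.6285 -0.2044  0.14  ] [ 0.6804 -0.2277  0.146 ]
ptr [ 0.7355 -0.2269  0.101 ] T [ 0.7332 -0.259   0.101 ] top [ 0.73578393 -0.22717436  0.101     ] [ 0.73719382 -0.26025094  0.101     ]
```

View pics/c10.png

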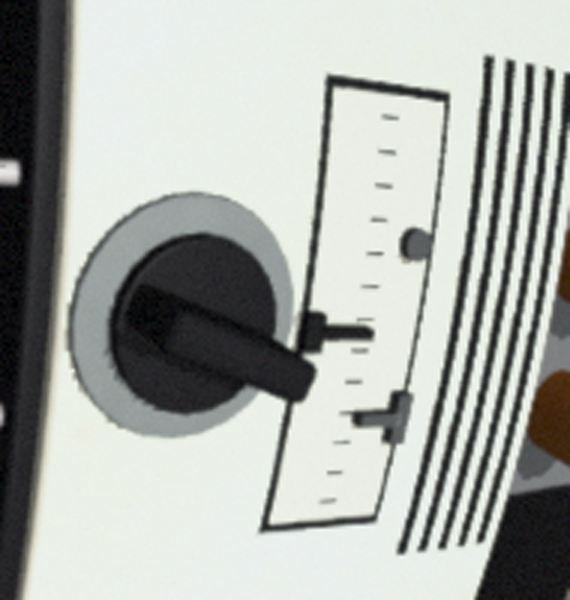

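The crop confirms the T mark, stem tip at (355,418) in the crop, and the pointer tip at (372,334). The pointer must travel about 32.5 mm, so 2.7 rad clockwise. I move over the knob.

```bash
python3 -c "
from h import *
go((.653,-.214,.27,2.72))"
```

```text
go [0.0053 0.1432 0.0439] [ 0.0032  0.0066 -1.204 ]
```

carry_out:
  steps: [0.005,0.143,0.044,0,0,-0.15,0.5,0.005,0.143,0.044,0,0,-0.3,0.5,0.005,0.143,0.044,0,0,-0.45,0.5,0.005,0.143,0.044,0,0,-0.6,0.5,0.005,0.143,0.044,0,0,-0.75,0.5,0.005,0.143,0.044,0,0,-0.9,0.5,0.005,0.143,0.044,0,0,-1.05,0.5,0.005,0.143,0.044,0,0,-1.2,0.5,0.005,0.143,0.044,0,0,-1.204,0.5,0.005,0.143,0.044,0,0,-1.204,0.5]

```text
time_s: 20.3
eef_pos: [0.6507, -0.2132, 0.2642]
eef_rot: [-0.001, 0.211, 0.977, 0.0]
wrist_force: [0.6, 0.0, -0.4]
opening: 0.503
grasp_force: 0.0
```

```bash
python3 - <<'E'
from h import *
o=ctrl.get_obs(); print(o['eef_pos'],psi(o),o['q'].round(2))
a=shot('wrist','wr11.png')
go((.653,-.214,.193,2.72))
E
```

```text
[ 0.65067755 -0.21319394  0.26417129] 2.7160155244983053 [-0.49  0.45  1.34  0.    1.35 -1.63]
go [-0.0025  0.0002  0.0716] [ 0.0002 -0.0017 -0.0038]
```

View pics/wr11.png

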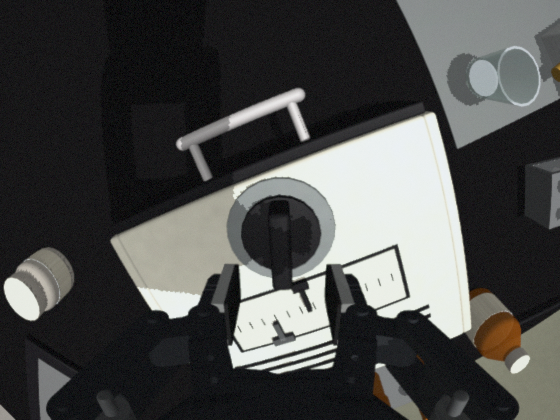

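The bar at (278,205)–(283,285) is centred between the fingers and aligned with the pads. I descend, grip and turn part-way first.

carry_out:
  steps: [-0.002,0,0.035,0,0,0,0.5,-0.002,0,0.072,0,0,0,0.5,-0.002,0,0.072,0,0,0,0.5,-0.002,0,0.072,0,0,0,0.5,-0.002,0,0.072,0,0,0,0,-0.002,0,0.072,0,0,0,0,-0.002,0,0.072,0,0,0,0,-0.002,0,0.072,0,0,0,0,-0.002,0,0.072,0,0,0,0,-0.002,0,0.072,0,0,0,0]

```text
time_s: 21.35
eef_pos: [0.6536, -0.2155, 0.1969]
eef_rot: [0.002, 0.21, 0.978, -0.001]
wrist_force: [-3.9, -1.8, 7.0]
opening: 0.148
grasp_force: 59.9
```

carry_out:
  steps: [0,0,0,0,0,0.14,0,0,0,0,0,0,0.28,0,0,0,0,0,0,0.42,0,0,0,0,0,0,0.56,0,0,0,0,0,0,0.7,0,0,0,0,0,0,0.84,0,0,0,0,0,0,0.98,0,0,0,0,0,0,1.12,0,0,0,0,0,0,1.26,0,0,0,0,0,0,1.3,0,0,0,0,0,0,1.3,0]

```text
time_s: 22.45
eef_pos: [0.6583, -0.2126, 0.197]
eef_rot: [0.005, 0.759, 0.652, 0.006]
wrist_force: [20.4, 5.5, -4.2]
opening: 0.15
grasp_force: 58.7
```

```bash
python3 - <<'E'
from h import *
o=ctrl.get_obs(); print(o['eef_pos'],psi(o),o['wrist_force'],o['torque'])
E
```

```text
[ 0.6583337  -0.21261751  0.19699403] 1.419494044141832 [20.43649375  5.48334143 -4.19249597] [ 0.864108   -3.26495207  0.09458193]
```

carry_out:
  steps: [0,0.005,0,0,0,0.05,0,0,0.005,0,0,0,0.19,0,0,0.005,0,0,0,0.33,0,0,0.005,0,0,0,0.47,0,0,0.005,0,0,0,0.61,0,0,0.005,0,0,0,0.75,0,0,0.005,0,0,0,0.89,0,0,0.005,0,0,0,1.03,0,0,0.005,0,0,0,1.17,0,0,0.005,0,0,0,1.25,0,0,0.005,0,0,0,1.25,0]

```text
time_s: 23.55
eef_pos: [0.6631, -0.2168, 0.1971]
eef_rot: [0.004, 0.996, 0.083, 0.008]
wrist_force: [20.4, -6.3, -8.1]
opening: 0.151
grasp_force: 58.6
```

```bash
python3 - <<'E'
from h import *
o=ctrl.get_obs(); print(o['eef_pos'],psi(o),o['wrist_force'],o['torque'])
a=shot('wrist','wr12.png'); t=shot('top','top12.png')
c=np.zeros((500,800,3),np.uint8); c[:375,:500]=cv2.resize(a[:,:,::-1],(500,375)); c[:400,500:]=cv2.resize(t[80:160,350:410,::-1],(300,400),interpolation=cv2.INTER_CUBIC);cv2.imwrite('pics/c12.png',c)
E
```

```text
[ 0.66308597 -0.21678591  0.19710253] 0.16704734950691677 [20.38494359 -6.31076531 -8.12119629] [-0.91507347 -3.13894761  0.02034189]
```

View pics/c12.png

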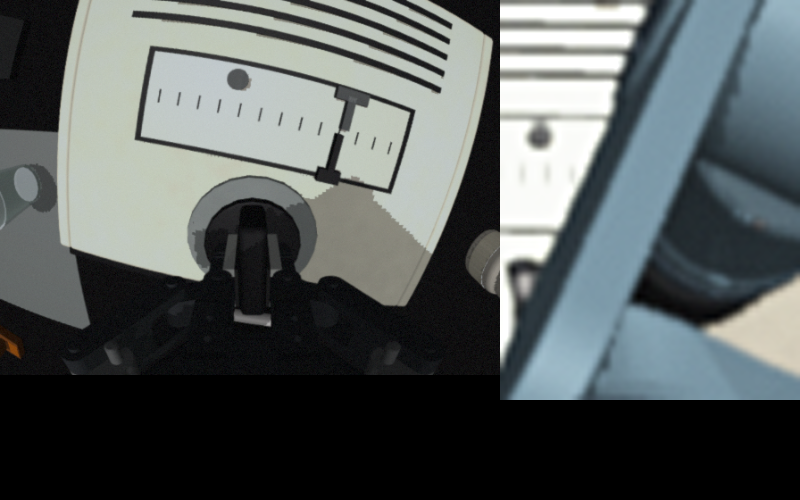

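The rivet stays left at (238,79). In the inset the pointer at (335,152) has almost reached the T's stem at (346,118). I have used my 14 views, so the rest is measured in code.

```bash
cat > sc.py <<'E'
from h import *
def rect(im,o,c,yaw,z,hx=.05,hy=.05,s=4000):
    p=ctrl.camera_params('wrist'); f=210/np.tan(np.radians(p['vertical_fov'])/2); w=o['eef_rot']
    T=np.eye(4); T[:3,:3]=R.from_quat([w[1],w[2],w[3],w[0]]).as_matrix(); T[:3,3]=o['eef_pos']; C=np.linalg.inv(T@np.array(p['hand_eye']))
    X,Y=np.meshgrid(np.arange(hx,-hx,-1/s),np.arange(hy,-hy,-1/s),indexing='ij')
    P=np.stack([c[0]+X*np.cos(yaw)-Y*np.sin(yaw),c[1]+X*np.sin(yaw)+Y*np.cos(yaw),0*X+z],-1)@C[:3,:3].T+C[:3,3]
    r=np.hypot(P[...,0],P[...,1]); k=f*np.arctan2(r,P[...,2])/r
    return cv2.remap(im,(P[...,0]*k+p['cx']).astype(np.float32),(P[...,1]*k+p['cy']).astype(np.float32),cv2.INTER_LINEAR)
def measure(f,o,yaw=-.06,z=.103):
    g=cv2.cvtColor(cv2.imread('pics/'+f),cv2.COLOR_BGR2GRAY); c=plane('wrist',383,150,z,o)
    r=rect(g,o,c,yaw,z,.03,.02)
    for i in range(0,240,6):
        row=r[i:i+2].mean(0); b=np.median(row); d=np.clip(b*.75-row,0,None)
        runs=np.flatnonzero(np.diff(np.r_[0,(d>0).astype(int),0]))
        print('x%+.1f'%(30-i/4),int(b),[(round(20-(a+e)/8+.1,1),round((e-a)/4,1)) for a,e in runs.reshape(-1,2) if e-a>3])
E
python3 - <<'E'
from sc import *
o=ctrl.get_obs(); measure('wr12.png',o)
E
```

```text
x+30.0 196 []
x+28.5 117 [(np.float64(-7.6), np.float64(1.0)), (np.float64(-9.9), np.float64(2.5)), (np.float64(-16.8), np.float64(6.2))]
x+27.0 60 [(np.float64(19.5), np.float64(1.2)), (np.float64(14.1), np.float64(9.0)), (np.float64(-15.6), np.float64(8.5))]
x+25.5 78 [(np.float64(10.2), np.float64(1.2))]
x+24.0 78 [(np.float64(10.1), np.float64(1.5))]
x+22.5 93 [(np.float64(10.0), np.float64(1.8))]
x+21.0 91 [(np.float64(9.8), np.float64(1.5))]
x+19.5 159 [(np.float64(3.0), np.float64(12.8))]
x+18.0 196 [(np.float64(0.2), np.float64(7.2))]
x+16.5 197 [(np.float64(0.2), np.float64(7.2))]
x+15.0 197 [(np.float64(0.1), np.float64(7.5))]
x+13.5 197 [(np.float64(0.1), np.float64(7.5))]
x+12.0 197 [(np.float64(0.2), np.float64(7.2))]
x+10.5 197 [(np.float64(0.1), np.float64(7.0))]
x+9.0 197 [(np.float64(-0.0), np.float64(7.2))]
x+7.5 197 [(np.float64(-0.0), np.float64(7.2))]
x+6.0 197 [(np.float64(-0.0), np.float64(7.2))]
x+4.5 197 [(np.float64(-0.0), np.float64(7.2))]
x+3.0 197 [(np.float64(14.2), np.float64(1.2)), (np.float64(-0.0), np.float64(6.8)), (np.float64(-9.5), np.float64(1.2)
[... 713 characters left out ...]
64(6.5))]
x-12.0 198 [(np.float64(1.6), np.float64(6.5))]
x-13.5 198 [(np.float64(1.6), np.float64(6.5))]
x-15.0 198 [(np.float64(1.5), np.float64(6.8))]
x-16.5 198 [(np.float64(1.5), np.float64(6.8))]
x-18.0 198 [(np.float64(1.5), np.float64(6.8))]
x-19.5 198 [(np.float64(1.5), np.float64(6.8))]
x-21.0 197 [(np.float64(1.2), np.float64(6.8))]
x-22.5 178 [(np.float64(1.7), np.float64(15.8))]
x-24.0 134 [(np.float64(1.5), np.float64(15.8))]
x-25.5 83 [(np.float64(1.4), np.float64(15.5))]
x-27.0 33 [(np.float64(8.6), np.float64(2.0)), (np.float64(-10.4), np.float64(2.5)), (np.float64(-14.5), np.float64(5.2)), (np.float64(-18.8), np.float64(2.2))]
x-28.5 81 [(np.float64(1.6), np.float64(16.0))]
```

carry_out:
  steps: [0,0,0,0,0,0.07,0,0,0,0,0,0,0.14,0,0,0,0,0,0,0.14,0,0,0,0,0,0,0.14,0,0,0,0,0,0,0.14,0.4,0,0,0,0,0,0.14,0.4,0,0,0,0,0,0.14,0.4,0,0,0,0,0,0.14,0.4,0,0,-0.04,0,0,0.14,0.4,0,0,-0.08,0,0,0.14,0.4,0,0,-0.08,0,0,0.14,0.4]

```text
time_s: 24.75
eef_pos: [0.6603, -0.2162, 0.2818]
eef_rot: [0.003, 1.0, 0.015, 0.005]
wrist_force: [1.1, 0.4, 0.4]
opening: 0.398
grasp_force: 0.0
```

```bash
python3 - <<'E'
from h import *
o=ctrl.get_obs(); print(o['eef_pos'],psi(o),o['q'].round(2))
go((.64,-.262,.30,-.06))
E
```

```text
[ 0.66034881 -0.21623029  0.2818054 ] 0.02993667519985362 [-0.49  0.45  1.3   0.    1.37  1.05]
go [-0.0215  0.0452 -0.0182] [ 0.0053 -0.0106  0.0899]
```

carry_out:
  steps: [-0.021,0.045,-0.018,0,0,0.09,0.4,-0.021,0.045,-0.018,0,0,0.09,0.4,-0.021,0.045,-0.018,0,0,0.09,0.4,-0.021,0.045,-0.018,0,0,0.09,0.4]

```text
time_s: 25.15
eef_pos: [0.638, -0.2601, 0.2912]
eef_rot: [-0.001, 1.0, -0.03, -0.0]
wrist_force: [-0.3, 0.8, -0.2]
opening: 0.4
grasp_force: 0.0
```

```bash
python3 - <<'E'
from sc import *
o=ctrl.get_obs(); print(o['eef_pos'],psi(o)); shot('wrist','wr13.png')
g=cv2.cvtColor(cv2.imread('pics/wr13.png'),cv2.COLOR_BGR2GRAY)
r=rect(g,o,(.735,-.259),-.06,.103,.03,.02)
for i in range(0,240,8):
    row=r[i:i+2].mean(0); b=np.median(row); d=(row<b*.72).astype(int); runs=np.flatnonzero(np.diff(np.r_[0,d,0])).reshape(-1,2)
    print('x%+.0f'%(30-i/4),[(float(round(20-(a+e)/8,2)),float((e-a)/4)) for a,e in runs if e-a>3])
E
```

```text
[ 0.63797915 -0.260127    0.29115019] -0.05989785410401983
x+30 []
x+28 []
x+26 []
x+24 []
x+22 [(6.62, 1.25), (-8.88, 1.25)]
x+20 [(6.62, 1.75), (3.25, 4.0), (-7.0, 6.5)]
x+18 [(4.88, 1.75), (-1.0, 6.0)]
x+16 [(-1.38, 5.25)]
x+14 [(-1.62, 5.75)]
x+12 [(-1.62, 5.75)]
x+10 [(-1.62, 5.75)]
x+8 [(-1.5, 5.5)]
x+6 [(-1.62, 5.75)]
x+4 [(-1.62, 5.75)]
x+2 [(-1.5, 5.0)]
x+0 [(12.0, 1.0), (0.25, 1.0)]
x-2 [(12.0, 1.0), (-0.75, 4.5)]
x-4 [(12.0, 1.0), (-0.88, 4.75)]
x-6 [(-1.12, 5.25)]
x-8 [(-1.12, 5.25)]
x-10 [(-1.12, 5.25)]
x-12 [(-1.25, 5.0)]
x-14 [(-1.25, 5.0)]
x-16 [(-1.25, 5.0)]
x-18 [(-1.5, 5.5)]
x-20 [(-1.38, 5.25)]
x-22 [(-1.5, 5.5)]
x-24 [(-0.88, 14.25)]
x-26 [(-1.38, 15.25)]
x-28 [(-8.88, 1.25)]
```

```bash
python3 - <<'E'
from sc import *
o=ctrl.get_obs()
g=cv2.cvtColor(cv2.imread('pics/wr13.png'),cv2.COLOR_BGR2GRAY)
r=rect(g,o,(.735,-.259),-.06,.103,.03,.02)
for n,a,b in (('stem',60,76),('stem',84,100),('stem',100,110),('ptr',134,140),('ptr',144,160),('ptr',184,200)):
    row=r[a:b].mean(0)[60:110]; print(n,30-a/4,'y from',5,row.round().astype(int)[::2])
print(proj('top',(.735,-.259,.103)))
E
```

```text
stem 15.0 y from 5 [239 238 238 237 236 215 179 127 114 108 108 108 108 107 110 117 139 158
 173 185 207 235 237 238 238]
stem 9.0 y from 5 [239 238 239 238 235 214 181 138 120 110 108 108 108 108 111 119 144 162
 175 186 206 235 237 238 238]
stem 5.0 y from 5 [239 239 239 238 235 213 180 135 120 110 109 108 108 108 108 113 130 152
 177 185 200 220 231 238 239]
ptr -3.5 y from 5 [238 238 239 238 235 207 170 118  90  72  68  67  71  83 122 165 177 197
 221 232 238 238 238 238 238]
ptr -6.0 y from 5 [239 238 238 237 235 205 165 112  85  70  68  67  69  76 104 138 163 180
 195 222 236 238 239 239 239]
ptr -16.0 y from 5 [239 239 239 238 237 228 189 125  92  70  67  67  68  73  94 124 156 172
 179 195 213 235 238 238 238]
[385.5 114.2]
```

Pointer centre is at −0.05 and stem centre at −0.55, so about 0.5 mm (0.04 rad) is left. I regrip and nudge it.

```bash
python3 -c "
from h import *
go((.660,-.2165,.28,.03),(.660,-.2165,.196,.03))"
```

```text
go [ 0.0193 -0.0445  0.011 ] [-0.0011  0.0011 -0.0893]
go [ 0.0194 -0.0444  0.095 ] [-0.0011  0.0011 -0.0893]
```

carry_out:
  steps: [0.02,-0.044,0.011,0,0,-0.09,0.4,0.02,-0.044,0.011,0,0,-0.09,0.4,0.02,-0.044,0.011,0,0,-0.09,0.4,0.02,-0.044,0.05,0,0,-0.09,0.4,0.02,-0.044,0.095,0,0,-0.09,0.4,0.02,-0.044,0.095,0,0,-0.09,0.4,0.02,-0.044,0.095,0,0,-0.09,0,0.02,-0.044,0.095,0,0,-0.09,0,0.02,-0.044,0.095,0,0,-0.09,0,0.02,-0.044,0.095,0,0,-0.09,0,0.02,-0.044,0.095,0,0,-0.07,0,0.02,-0.044,0.095,0,0,-0.05,0,0.02,-0.044,0.095,0,0,-0.05,0,0.02,-0.044,0.095,0,0,-0.05,0]

```text
time_s: 26.6
eef_pos: [0.6613, -0.2183, 0.1987]
eef_rot: [0.001, 1.0, -0.005, 0.001]
wrist_force: [-3.4, 0.6, 6.5]
opening: 0.148
grasp_force: 62.9
```

```bash
python3 -c "
from h import *
o=ctrl.get_obs();print(psi(o),o['eef_pos'],o['wrist_force'])
go((.640,-.261,.295,-.06))"
```

```text
-0.0106681220065808 [ 0.66127095 -0.21832637  0.19866953] [-3.42705951  0.59460855  6.47878838]
go [-0.0206  0.043  -0.0963] [ 0.0011 -0.0018  0.0493]
```

carry_out:
  steps: [0,0,0,0,0,0,0.4,0,0,0,0,0,0,0.4,0,0,0,0,0,0,0.4,0,0,0,0,0,0,0.4,0,0,-0.045,0,0,0,0.4,0,0,-0.09,0,0,0,0.4,-0.02,0.043,-0.096,0,0,0.05,0.4,-0.02,0.043,-0.096,0,0,0.05,0.4,-0.02,0.043,-0.096,0,0,0.05,0.4]

```text
time_s: 27.5
eef_pos: [0.6399, -0.2617, 0.2929]
eef_rot: [-0.0, 1.0, -0.031, 0.0]
wrist_force: [-0.6, 1.1, -1.1]
opening: 0.402
grasp_force: 0.0
```

```bash
python3 - <<'E'
from sc import *
o=ctrl.get_obs(); print(o['eef_pos'],o['q'].round(2)); shot('wrist','wr14.png')
g=cv2.cvtColor(cv2.imread('pics/wr14.png'),cv2.COLOR_BGR2GRAY)
r=rect(g,o,(.735,-.259),-.06,.103,.03,.02)
for n,a,b in (('stem',60,76),('stem',84,100),('ptr',134,140),('ptr',144,160),('ptr',184,200)):
    row=r[a:b].mean(0)[56:110]; print(n,30-a/4,'y from',6,row.round().astype(int)[::2])
E
```

```text
[ 0.63987972 -0.26173955  0.29292737] [-0.56  0.44  1.29  0.    1.4   1.07]
stem 15.0 y from 6 [238 238 238 238 238 238 236 229 204 167 134 114 109 108 108 108 109 111
 119 139 163 177 200 232 236 238 238]
stem 9.0 y from 6 [239 238 238 238 238 238 236 231 210 180 140 116 109 108 108 109 109 111
 116 138 164 171 179 186 217 236 238]
ptr -3.5 y from 6 [238 239 238 238 238 238 238 238 229 212 164 118  77  71  68  66  71  84
 116 149 185 220 236 239 238 238 238]
ptr -6.0 y from 6 [239 239 238 238 238 239 238 238 231 213 162 116  78  71  68  67  70  81
 106 144 183 215 231 238 239 239 238]
ptr -16.0 y from 6 [239 239 239 239 239 239 239 239 237 220 171 125  85  73  67  66  68  76
  94 135 172 186 210 234 238 239 238]
```

The pointer is now on the mark within 0.1 mm. Next is the valve lever: I measure the ball and the valve's heading from the unobstructed first top picture.

```bash
python3 - <<'E'
from h import *
im=cv2.imread('pics/top0.png'); g=cv2.cvtColor(im,cv2.COLOR_BGR2GRAY)
m=np.zeros_like(g); m[145:190,168:216]=(g[145:190,168:216]>225)*255
n,l,s,ce=cv2.connectedComponentsWithStats(m); i=1+s[1:,4].argmax(); c=cv2.findContours((l==i).astype(np.uint8),0,1)[0][0]
rc=cv2.minAreaRect(c); print(s[i],rc); b=cv2.boxPoints(rc); P=np.array([plane('top',*q,.046) for q in b]); print(P.round(4),P.mean(0).round(4))
d=(g[148:172,172:200]<45).astype(np.uint8); print('\n'.join(''.join('#' if v else '.' for v in r) for r in d))
for uv in ((183.5,157.5),): print(plane('top',*uv,.145))
go((.57,.19,.30,.16))
E
```

```text
[178 164  32  23 310] ((193.6470947265625, 172.08824157714844), (23.283418655395508, 27.406524658203125), 75.96376037597656)
[[0.6418 0.2457 0.046 ]
 [0.6566 0.1793 0.046 ]
 [0.5996 0.1663 0.046 ]
 [0.5849 0.2325 0.046 ]] [0.6207 0.206  0.046 ]
#################...........
#############...............
##########.#................
#####.......................
............#...............
.........#####..............
........########............
.......##########...........
.......###.#######..........
......###....#####..........
......####...#####..........
......#####.######..........
.......###########..........
.......############.........
........###########.........
.........#########..........
..........######............
............#...............
............................
............................
............................
.........................###
........................###.
............................
[0.63670246 0.20974937 0.145     ]
go [-0.0973 -0.4457 -0.0073] [-0.001   0.0007 -0.2209]
```

carry_out:
  steps: [-0.01,-0.045,-0.02,0,0,-0.03,0.25,-0.02,-0.09,-0.02,0,0,-0.06,0.25,-0.03,-0.135,-0.02,0,0,-0.09,0.25,-0.04,-0.18,-0.02,0,0,-0.12,0.25,-0.05,-0.225,-0.02,0,0,-0.15,0.25,-0.06,-0.27,-0.02,0,0,-0.18,0.25,-0.07,-0.315,-0.02,0,0,-0.21,0.25,-0.08,-0.36,-0.01,0,0,-0.24,0.25,-0.09,-0.405,-0.007,0,0,-0.27,0.25,-0.1,-0.446,-0.007,0,0,-0.28,0.25,-0.1,-0.446,-0.007,0,0,-0.28,0.25,-0.1,-0.446,-0.007,0,0,-0.28,0.25]

```text
time_s: 28.75
eef_pos: [0.5664, 0.1922, 0.2989]
eef_rot: [0.0, 0.994, 0.112, -0.001]
wrist_force: [-0.7, -0.6, -0.3]
opening: 0.253
grasp_force: 0.0
```

```bash
python3 - <<'E'
from sc import *
o=ctrl.get_obs(); print(o['eef_pos'],psi(o),o['opening']); im=shot('wrist','wr15.png')
g=cv2.cvtColor(cv2.imread('pics/wr15.png'),cv2.COLOR_BGR2GRAY)
r=rect(g,o,(.634,.208),.22,.145,.05,.05,500)
print('rows = valve +x from +50mm, 2mm steps; cols +y from +50mm')
print('\n'.join(''.join('#' if v<30 else '+' if v<70 else '.' if v<150 else ' ' for v in q) for q in r))
go((.566,.193,.194,.22))
E
```

```text
[0.56644679 0.192222   0.29890424] 0.22348446546261672 0.25299513843728216
rows = valve +x from +50mm, 2mm steps; cols +y from +50mm
##########+###+#####+#######+######+##+##+####+###
#+###+#####+##############+++#####################
######+######+####################################
 ..+++##+++##+########+##################+###+####
      ..++#####+######+####+#####++#####+#####+###
           ..+++####################+#############
    .           ...+++##+########+##++######+#####
    ...              ...+++++++++++++++#######+###
    ....                              +++###+#####
   .........                          +#####+#####
   .........                          ..+++#####++
   .........                          ..   ...++##
   .........                          ..        ..
   .........                          ..          
   .........                          ..          
  ..........                          ..          
  .........                           ..          
  .........                           ..          
  .........      .....+++##+++.....   ..         
[... 934 characters left out ...]
                        ..          
                                      .           
                                                  
                                                  
                                                  
                                                  
                                                  
                                                  
                                                ..
                                              ....
                                             .....
                                      ............
                                 .................
go [-0.0003 -0.0021  0.1051] [0.0002 0.0014 0.0015]
```

The ball is centred at (0.634, 0.208) with the valve's heading at 0.22. I descend behind it and push with the finger pair as a cradle.

carry_out:
  steps: [0,-0.002,0.05,0,0,0,0.25,0,-0.002,0.09,0,0,0,0.25,0,-0.002,0.105,0,0,0,0.25,0,-0.002,0.105,0,0,0,0.25,0.02,-0.002,0.105,0,0,0,0.25,0.035,-0.002,0.105,0,0,0,0.25,0.045,-0.002,0.105,0,0,0,0.25,0.055,-0.002,0.105,0,0,0,0.25,0.065,-0.002,0.105,0,0,0,0.25,0.075,-0.002,0.105,0,0,0,0.25,0.083,-0.002,0.105,0,0,0,0.25,0.088,-0.002,0.105,0,0,0,0.25,0.088,-0.002,0.105,0,0,0,0.25]

```text
time_s: 30.1
eef_pos: [0.6518, 0.2118, 0.193]
eef_rot: [-0.0, 0.994, 0.11, -0.002]
wrist_force: [-5.9, 0.6, -1.6]
opening: 0.248
grasp_force: 3.6
```

carry_out:
  steps: [0.003,0,0,0,0,0,0.25,0.005,0,0,0,0,0,0.25,0.005,0,0,0,0,0,0.25]

```text
time_s: 30.4
eef_pos: [0.6556, 0.2127, 0.1921]
eef_rot: [0.0, 0.994, 0.11, -0.004]
wrist_force: [-6.7, 0.7, -3.9]
opening: 0.249
grasp_force: 4.4
```

carry_out:
  steps: [0.003,0,0,0,0,0,0.25,0.005,0,0,0,0,0,0.25,0.005,0,0,0,0,0,0.25]

```text
time_s: 30.7
eef_pos: [0.6588, 0.2135, 0.1914]
eef_rot: [0.0, 0.994, 0.11, -0.006]
wrist_force: [-14.3, -3.0, -2.2]
opening: 0.25
grasp_force: 7.3
```

carry_out:
  steps: [0.002,0,0,0,0,0,0.25,0.003,0,0,0,0,0,0.25,0.003,0,0,0,0,0,0.25]

```text
time_s: 31.0
eef_pos: [0.6595, 0.2137, 0.1912]
eef_rot: [0.001, 0.994, 0.11, -0.009]
wrist_force: [-23.3, -5.9, 4.7]
opening: 0.247
grasp_force: 11.0
```

The force has risen to 23 N, so the lever is against its stop. I hold for over two seconds.

carry_out:
  steps: [0,0,0,0,0,0,0.25,0,0,0,0,0,0,0.25,0,0,0,0,0,0,0.25,0,0,0,0,0,0,0.25,0,0,0,0,0,0,0.25,0,0,0,0,0,0,0.25,0,0,0,0,0,0,0.25,0,0,0,0,0,0,0.25,0,0,0,0,0,0,0.25,0,0,0,0,0,0,0.25,0,0,0,0,0,0,0.25,0,0,0,0,0,0,0.25,0,0,0,0,0,0,0.25,0,0,0,0,0,0,0.25,0,0,0,0,0,0,0.25,0,0,0,0,0,0,0.25,0,0,0,0,0,0,0.25,0,0,0,0,0,0,0.25,0,0,0,0,0,0,0.25,0,0,0,0,0,0,0.25]

```text
time_s: 33.0
eef_pos: [0.6595, 0.2137, 0.1912]
eef_rot: [0.001, 0.994, 0.11, -0.009]
wrist_force: [-25.0, -4.5, 3.4]
opening: 0.253
grasp_force: 10.9
```

carry_out:
  steps: [0,0,0,0,0,0,0.25,0,0,0,0,0,0,0.25,0,0,0,0,0,0,0.25,0,0,0,0,0,0,0.25,0,0,0,0,0,0,0.25,-0.03,0,0,0,0,0,0.25,-0.065,0,0,0,0,0,0.25,-0.1,0,0,0,0,0,0.25,-0.13,0,0,0,0,0,0.25,-0.13,0,0,0,0,0,0.25,-0.13,0,-0.05,0,0,0,0.25,-0.13,0,-0.1,0,0,0,0.25,-0.13,0,-0.13,0,0,0,0.25,-0.13,0,-0.13,0,0,0,0.25,-0.13,0,-0.13,0,0,0,0.25]

```text
time_s: 34.5
eef_pos: [0.54, 0.1862, 0.3262]
eef_rot: [0.0, 0.994, 0.11, 0.002]
wrist_force: [0.2, -0.3, -0.7]
opening: 0.252
grasp_force: 0.0
```

```bash
python3 - <<'E'
from sc import *
o=ctrl.get_obs(); print(o['eef_pos'],o['wrist_force'],o['time_s']); shot('wrist','wr16.png')
g=cv2.cvtColor(cv2.imread('pics/wr16.png'),cv2.COLOR_BGR2GRAY)
r=rect(g,o,(.634,.208),.22,.145,.04,.04,250)
print('\n'.join(''.join('#' if v<30 else '+' if v<70 else '.' if v<150 else ' ' for v in q) for q in r))
t=shot('top','top16.png'); s=shot('side','side16.png'); t0=cv2.imread('pics/top0.png')[:,:,::-1]
# bystanders and station: change against the first top picture; amber anywhere on the bench
d=np.abs(t.astype(int)-t0).max(2)
for n,b in (('beaker',(154,184,244,274)),('tipbox',(152,188,118,166)),('dock top',(72,165,308,430)),('drawer zone',(178,225,305,425))): print(n,(d[b[0]:b[1],b[2]:b[3]]>50).mean().round(3))
am=cv2.inRange(cv2.cvtColor(np.ascontiguousarray(t),cv2.COLOR_RGB2HSV),(5,110,120),(25,255,255)); am[:190]=0
n,l,st,ce=cv2.connectedComponentsWithStats(am); print([(ce[i].round(),int(st[i,4])) for i in range(1,n) if st[i,4]>15])
E
```

```text
[0.54001035 0.18617491 0.32623703] [ 0.16961986 -0.31123782 -0.68016893] 34.5
##+#++##############
#########+###+######
  .++###########++##
.               .###
...              ###
...              ..+
....             .  
...     ++++#    .  
...    ++++++#   .  
...   .++++++#+  .  
.     .+++.++++     
.     .++++++#+     
.     .#++++##+  .  
....  ..##+##++  ...
..        .      .. 
..               .. 
..               .  
                 .  
                 .  
                 .  
beaker 0.0
tipbox 0.895
dock top 0.011
drawer zone 0.674
[(array([208., 308.]), 294)]
```

```bash
python3 - <<'E'
from h import *
for f in ('top0.png','top16.png'):
    g=cv2.cvtColor(cv2.imread('pics/'+f),cv2.COLOR_BGR2GRAY)
    col=g[160:245,364:372].mean(1); print(f,col.round().astype(int))
print([proj('top',(x,-.205,z)) for x,z in ((.605,.1),(.595,.094),(.56,.078),(.4475,.078))])
E
```

```text
top0.png [178 176 169 166 199 221 150  56  26  28  31  30  26  17  14  18  18  18
  14  30  87 130  92  76 132 154 155 154 154 154 154 154 154 154 154 154
 154 154 154 154 154 154 155 155 155 155 155 155 155 155 156 155 155 155
 155 158 152 112  66  50  49  32  14   9  11  17  19  19  18  18  19  19
  15  16  88 197 239 240 215 123  33  11  18  18  19]
top16.png [181 181 173 170 202 224 150  60  45  51  33  14   8   9  10   9  10  13
  15  18  19  15  10  81 194 240 243 224 137  45  10  10  12  13  17  19
  20  19  19  19  19  19  19  19  19  19  19  19  20  19  19  19  19  20
  19  19  19  19  19  19  19  20  19  19  20  19  19  19  19  19  20  19
  19  20  19  19  19  19  19  19  20  20  20  19  20]
[array([364.7, 169.7]), array([364.3, 174.4]), array([363.4, 190. ]), array([365.5, 237.2])]
```

The handle has moved about 121 mm and the panel sits flush against the dock front. The lever is back upright, and the pointer was checked after its last move. I hand in.

```bash
python3 -c "
from bench import ctrl
print(ctrl.hand_in())"
```

```text
the job is handed in; nothing more can be done
None
```

I handed the job in at about 35 s: all three white cartridges are in lanes of their own, the drawer is shut, the pointer is on the T mark within about 0.1 mm, and the lever was then held fully over for more than 2 s and sprang back upright; the beaker is unmoved, but the arm hid the tip box in the last picture, so I could not check it.

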